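Shut the duct damper, then unclip and hold up the lint filter cassette

ROBOT

A 6-joint arm with a two-finger parallel gripper is mounted at the origin on the work surface. World frame = base frame: x ahead of the robot, y to its left, z up, the work surface at z = 0. Lengths are in m, angles in degrees, forces in N, time in s.
With the tool pointing down it reaches from about 0.35 to 0.875 m from the base axis. Payload 4.2 kg.
Tool frame: the origin (TCP) lies between the finger pads; the fingertips stand 8 mm ahead of it and the grasp point (between the pads) lies 11 mm behind it; x points along the fingers, y is the direction in which the jaws open and shut, and the axes are right-handed (so a half turn about x gives the same grasp; the last joint's range is limited). The gripper opens to 87 mm and grips with 3 to 60 N. Pads are 19 mm wide; open, the fingers measure 117 mm over their backs; the gripper's body (75 mm by 190 mm) begins 51 mm behind the grasp point.
Start: joints at [86.035, 22.042, 0.453, 0, -68.411, -14.817], TCP at [0.201, 0.592, 0.231] pointing down, gripper open.
Joint ranges: [-179.83, 179.83], [-69.29, 118.12], [-61.27, 80.66], [-181.25, 117.63], [-171.15, -9.14], [-177.46, 177.46]. Speed limits (degrees/s): [159.86, 159.86, 180, 180, 180, 180].

INTERFACE

Orientations are given as a 3x3 rotation matrix whose columns are the frame's x, y, z axes.
In Python, from station import r gives the robot as it stands. The module is installed in compiled form; this text tells all that it offers.
- The arm moves only by the tool move_arm, never from a script. Its argument "increments" is one flat list of numbers, 7 for each row, row after row: the turn, a rotation vector about the tool's x, y, z in degrees, then the shift along the tool's x, y, z in m, then the finger opening in m, from 0 to 0.087. A call has 1 to 12 rows; each row is the pose to reach, as a shift and turn from the pose commanded when the call began, along the tool's axes at that moment; what a row does not reach only later rows make up. A row lasts 1/12 s, in which the tool goes at most 41.7 mm and 7.16 degrees, less where a joint would pass 70% of its speed; a pose out of reach is approached as far as the arm can. A call with a gripper value outside its range is refused whole. The fingers move at their own pace and stop on an object; the grip force is fixed at half the most. Time passes only in rows, so rows that repeat a pose let the fingers close. It gives the time, the measured TCP pose, the force and the opening at its end, in the units of the state.
- r.sense(): the state, without advancing time (a new reading comes with each control period).
- r.capture(name): name is "side" or "top" or "wrist"; returns the picture (420x560x3 uint8, red, green, blue); there is no depth.
- r.calibration(name): a dict with "fx", "fy", "cx", "cy" (pixels), "D" ([k1, k2, p1, p2, k3] as OpenCV has them; the pictures are not rectified), "rvec" (rotation vector, rad) and "tvec" (3), from world to camera coordinates, as OpenCV has them; the wrist camera has in their place "tool_from_camera" (4x4, takes a point from camera to tool coordinates, whose origin is the TCP and whose axes are the tool frame's). Camera axes: x right, y down, z forward; pixel columns grow to the right and rows downward; lengths in m; the calibration is good to about 2 mm. A picture is of the moment at which its call begins: read the wrist's pose just before it. calibration takes no time and is no camera call.
- r.finish_job(): hands the job in, once; it reports no verdict.
The state is a dict: "time_s": time; "joints": joint angles; "joint_velocities": joint speeds; "effort": joint torques, N m; "tcp_pos": TCP position; "ee_rot": TCP orientation; "wrist_force": force on the tool from outside, world axes, zero at the start; "moment": the same for the moment, N m; "gripper_width": opening from 0.0 (shut) to 1.0 (fully open).
Only numpy, scipy, OpenCV 4.12 (cv2) and the standard library are available. Lean on these libraries where they do the work, as an engineer would, in place of code of your own. Each camera call takes 0.05 s, during which the arm holds its last target.

TASK

Shut the duct damper by cranking its handwheel clockwise (seen from above) until the crank grip stands in line with the raised rib on the damper's drum. Then pinch the two side catches of the lint filter cassette together and lift the cassette level and completely out of its box; finish while holding it up in the air by the pinched catches, touching nothing else. Leave the bottle, jar and brush where they are.

Things in the scene. Friction and masses are not known exactly. Their poses are not given: they have to be found in the camera images.
- damper: fixed white drum, 170 mm across, 55 mm high, left or right of the filter box, with a flat steel handwheel on its vertical axis (rim 116 mm outer diameter, 12 mm thick, top at 77 mm; 28 mm hub, top at 81 mm). Origin: on the axis at the counter top; z up. A pipe stub (top at 70 mm) leaves in its +x to 118 mm from the axis.
- rib (a point): centre of the top of the dark raised rib on the drum's edge, 74 mm from the axis in the drum's -x direction, 77 mm above the counter; the rib is 20 mm long radially and 10 mm wide. It marks where the crank grip must stand for shut.
- wheel (a joint): handwheel angle, rad, growing clockwise seen from above; 0 = shut, grip in line with the rib. Starts at -2.9 to -1.6; stops at -5.4 and +0.7, so it can be overshot. It stays where left; about 3 N at the grip turns it. At value v the grip lies at angle pi - v about the drum's z axis (counter-clockwise from the drum's +x).
- crank_top (a point): centre of the top of the crank grip: upright black cylinder, 16 mm diameter, fixed on the wheel rim 52 mm from the axis, standing 42 mm clear above the rim (77 to 119 mm above the counter). Moves and turns with the wheel.
- filter_box: fixed white open-topped box, 180 mm (its x) by 100 mm (its y) by 85 mm high, with steel ledges along the top of its long sides; holds the cassette in a 153 by 51 mm opening. Origin: centre of its underside, on the counter; z up. A pipe stub (top at 82 mm) leaves in its +x to 125 mm from the origin.
- cassette: grey filter cassette, 150 mm (its x) by 48 mm (its y) by 77 mm high, about 0.25 kg, loose but latched in the box, axes along the box's, 1.5 mm play each way. Origin: centre of its underside, 8 mm above the counter when seated; deck then flush with the box's top. Catch noses under the ledges lock it until both catches are in by 5 to 6 mm; it then lifts straight up, out after 77 mm.
- tabs (a point): point midway between the two upright catch tabs, 100 mm above the cassette's origin (108 mm above the counter when seated). Tabs: at +y and -y of the cassette, each 30 mm wide along x, reaching 18 mm above and below this point; outer faces 62 mm apart at rest, 46 mm fully pinched (pinch along the cassette's y).
- catch_left (a joint): inward travel in m of the catch on the cassette's +y side: 0 sprung out, 0.008 fully pinched. Spring: 2.7 N at the start of travel, 6.3 N fully in; it springs back out when let go.
- catch_right (a joint): the same for the catch on the cassette's -y side, moving towards +y.
- detergent: bystander: white bottle, 68 mm diameter, 190 mm high, beyond the work. Origin: centre of its base.
- jar: bystander: glass jar, 60 mm diameter, 90 mm high, beyond the work. Origin: centre of its base.
- brush: bystander: brush 170 mm long, lying between damper and box. Origin: underside of its middle, x along it.
There are look-alikes about, which are no part of the job. What is shaped like the damper but blue is not meant.

How it is judged (in metres and radians):
On the way, in this order (a step that is already met when the one before it is completed fails the run):
1. the crank grip stands in line with the rib (within 0.15 rad), the cassette still seated (value of joint wheel between -0.15 and 0.15 rad and z of cassette in the frame of filter_box below 0.02 m), for 0.2 s.
2. both catches are pinched in by more than 4.5 mm by the fingers (value of joint each of catch_left, catch_right above 0.0045 m and contact force between the fingers and cassette above 2 N), for 0.1 s.
At the end, for the whole second after the job is handed in: Wheel within 0.15 rad of 0; cassette's underside over 95 mm above the counter (10 mm above the box), level within 0.25 rad, still, touching no box, damper, bottle, jar or brush, held by the fingers with both catches pinched in over 4.5 mm (all of step 2 and value of joint wheel between -0.15 and 0.15 rad and height (world z) of cassette above 0.095 m and angle between cassette's own z axis and vertical below 0.25 rad and contact force between cassette and filter_box below 0.1 N and contact force between cassette and damper below 0.1 N and contact force between cassette and detergent below 0.1 N and contact force between cassette and jar below 0.1 N and contact force between cassette and brush below 0.1 N and linear speed of cassette below 0.05 m/s); the arm keeps its last pose, push and grip.
It fails at once if the bottle was moved by more than 30 mm (distance of detergent from where it was at the start of the episode above 0.03 m).
It fails at once if the jar was moved by more than 30 mm (distance of jar from where it was at the start of the episode above 0.03 m).
It fails at once if the brush was moved by more than 30 mm (distance of brush from where it was at the start of the episode above 0.03 m).
It also fails if it takes over 69 s, if anything falls off the work surface, if the arm or the gripper's body presses on something with over 40 N, if the wrist force passes 120 N, or if a joint passes its speed limit or range.

## Working session

There is one attempt and no reset: what is moved stays moved. The work goes in short steps, Python scripts to look and compute and a tool call to move; the robot and the scene stay as the last step left them, time stands still between calls to the robot, and variables do not carry over. Pictures are saved under pics/ and viewed, and the job is handed in when it is done.

Besides the shell and the picture viewer there is one more tool, called after "Request:" as name(argument=value, ...), one argument or row to a line, values as JSON. move_arm: Moves the arm, as the interface text tells. Its arguments: {"type":"object","properties":{"increments":{"type":"array","items":{"type":"number"}}},"required":["increments"]}

```bash
mkdir -p pics; ls
python3 - <<'E'
from station import r
import cv2, numpy as np, json
s=r.sense(); print(s)
for n in ["side","top","wrist"]:
    im=r.capture(n); cv2.imwrite(f"pics/{n}0.png",im[:,:,::-1]); print(n,r.calibration(n))
E
```

```text
pics
{'time_s': 0.0, 'joints': array([ 8.60358679e+01,  2.20908587e+01,  3.79002580e-01, -2.97740299e-02,
       -6.84112075e+01, -1.48176715e+01]), 'joint_velocities': array([-0.03368318, -0.02069057,  0.1371961 ,  0.07439415, -0.03081755,
        0.00861893]), 'effort': array([-4.88849237e-04, -3.90664744e+01,  1.87398130e+01,  4.21957210e+00,
        1.08404263e-02, -2.12801310e-04]), 'tcp_pos': array([0.20100528, 0.59116812, 0.22945122]), 'ee_rot': array([[-6.30527021e-04, -3.22145850e-01, -9.46689840e-01],
       [-2.10927365e-03, -9.46687494e-01,  3.22146457e-01],
       [-9.99997577e-01,  2.19994998e-03, -8.25817088e-05]]), 'wrist_force': array([ 0.49327161, -0.34621766, -0.08552845]), 'moment': array([ 0.00265351,  0.06340888, -0.04440682]), 'gripper_width': 0.9989619979699742}
side {'fx': 466.13187063245255, 'fy': 466.13187063245255, 'cx': 274.4942154851181, 'cy': 214.61712373232842, 'D': array([-0.04958012,  0.        ,  0.        ,  0.        ,  0.        ]), 'rvec': array([ 2.13463366, -0.84272673,  0.41789938]), 'tvec': array([-0.36301532,  0.34421267,  0.97374649])}
top {'fx': 391.48571755516696, 'fy': 391.48571755516696, 'cx': 283.6941322274092, 'cy': 213.1177093709002, 'D': array([0.03606252, 0.        , 0.        , 0.        , 0.        ]), 'rvec': array([ 2.16468515e+00, -2.21916453e+00,  6.74842399e-04]), 'tvec': array([0.08210557, 0.54166017, 1.08401428])}
wrist {'fx': 303.01746592428884, 'fy': 303.01746592428884, 'cx': 281.446648233499, 'cy': 208.83465883190746, 'D': array([-0.01647569,  0.        ,  0.        ,  0.        ,  0.        ]), 'tool_from_camera': array([[ 1.96070077e-04, -2.46018820e-01,  9.69265032e-01,
        -1.53418736e-01],
       [ 9.99999874e-01, -3.98935619e-04, -3.03545175e-04,
         7.64222769e-04],
       [ 4.61352171e-04,  9.69264969e-01,  2.46018711e-01,
        -6.75500518e-02],
       [ 0.00000000e+00,  0.00000000e+00,  0.00000000e+00,
         1.00000000e+00]])}
```

View pics/top0.png

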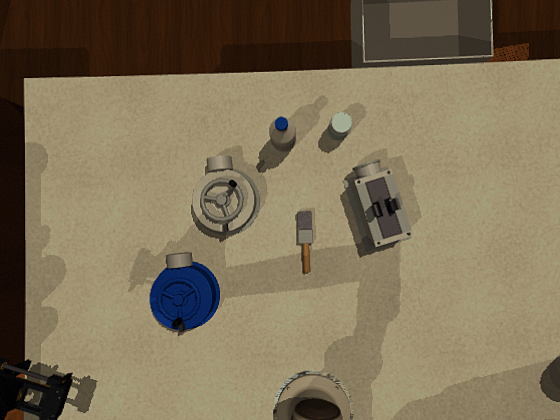

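View pics/side0.png

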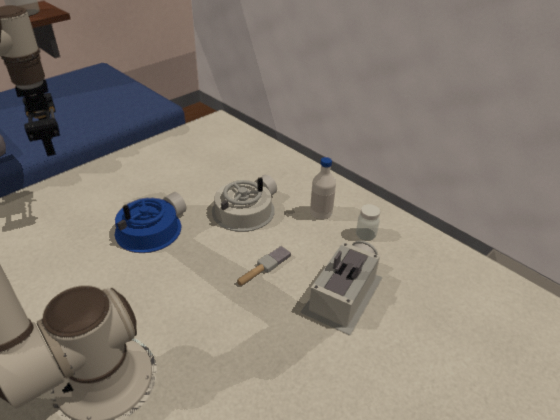

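View pics/wrist0.png

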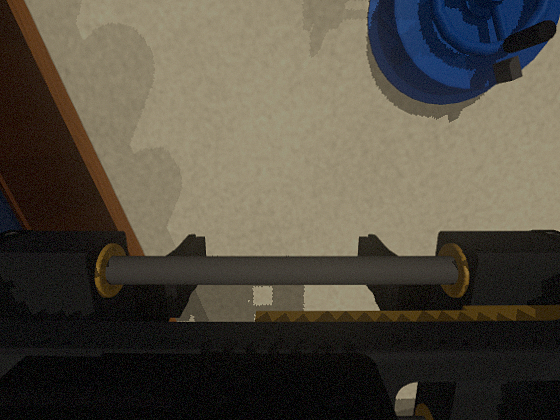

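The top view shows the white damper at about (222,200), with its grip at (233,184) and rib at (225,225). The box is at about (380,207), the brush at (305,240), the bottle at (282,130) and the jar at (341,125). Next I'll enlarge these and measure.

```bash
cat > h.py <<'E'
from station import r
import cv2, numpy as np
def cam(n,s=None):
    c=r.calibration(n); K=np.array([[c['fx'],0,c['cx']],[0,c['fy'],c['cy']],[0,0,1]])
    if n=='wrist':
        T=np.eye(4);T[:3,:3]=s['ee_rot'];T[:3,3]=s['tcp_pos'];W=T@c['tool_from_camera'];R=W[:3,:3];o=W[:3,3]
    else:
        R=cv2.Rodrigues(c['rvec'])[0].T; o=-R@c['tvec']
    return K,c['D'],R,o
def ray(n,uv,s=None):
    K,D,R,o=cam(n,s); p=cv2.undistortPoints(np.array([[uv]],float),K,D)[0,0]
    d=R@np.array([p[0],p[1],1]); return o,d/np.linalg.norm(d)
def onz(n,uv,z,s=None):
    o,d=ray(n,uv,s); return o+d*(z-o[2])/d[2]
def proj(n,P,s=None):
    K,D,R,o=cam(n,s); P=np.atleast_2d(np.array(P,float))
    return cv2.projectPoints(P,cv2.Rodrigues(R.T)[0],-R.T@o,K,D)[0][:,0]
def tri(n1,u1,n2,u2):
    o1,d1=ray(n1,u1);o2,d2=ray(n2,u2)
    t=np.linalg.lstsq(np.c_[d1,-d2],o2-o1,rcond=None)[0]
    a=o1+d1*t[0];b=o2+d2*t[1]; return (a+b)/2,np.linalg.norm(a-b)
def crop(n,name,x0,y0,x1,y1,k,src=None):
    im=cv2.imread(src); c=cv2.resize(im[y0:y1,x0:x1],None,fx=k,fy=k,interpolation=cv2.INTER_CUBIC)
    cv2.imwrite(name,c)
E
python3 - <<'E'
from h import *
crop('top','pics/t_d.png',180,145,280,245,6,'pics/top0.png')
crop('top','pics/t_b.png',330,150,430,255,5.6,'pics/top0.png')
crop('side','pics/s_a.png',200,160,400,330,4,'pics/side0.png')
E
```

```text
(no output)
```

View pics/t_d.png

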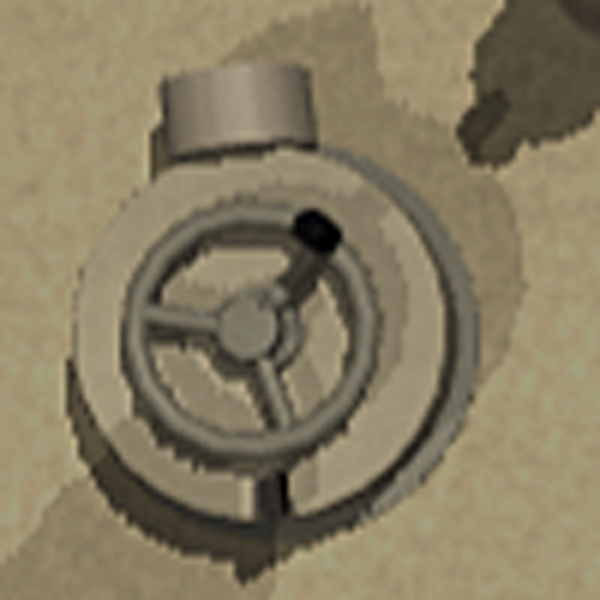

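View pics/t_b.png

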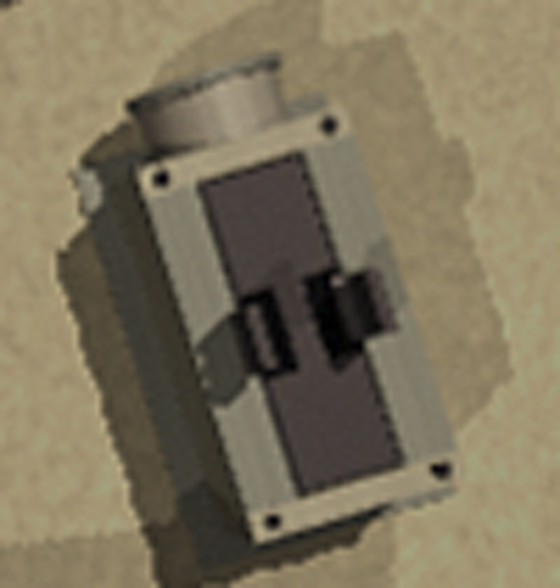

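View pics/s_a.png

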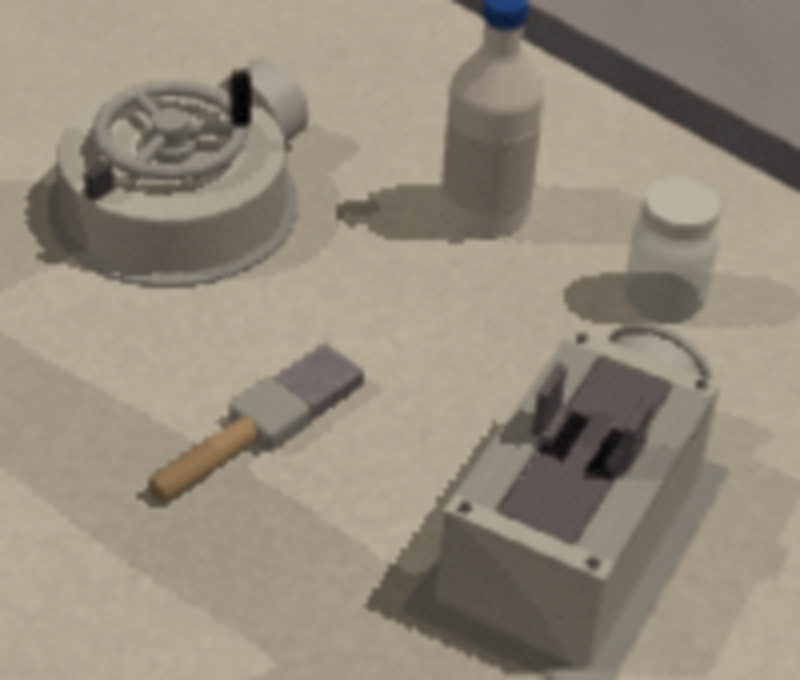

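Run:
```python
from h import *
np.set_printoptions(precision=4,suppress=True)
f=lambda x,y,k,x0,y0:((x+.5)/k-.5+x0,(y+.5)/k-.5+y0)
for n in['top','side']: print(n,cam(n)[3])
im=cv2.imread('pics/top0.png'); g=im.max(2)
for nm,(x0,y0,x1,y1),th in [('grip',(225,174,242,194),28),('rib',(220,222,232,233),40)]:
    m=(g[y0:y1,x0:x1]<th); ys,xs=np.nonzero(m); print(nm,m.sum(),xs.mean()+x0,ys.mean()+y0,xs.min()+x0,xs.max()+x0,ys.min()+y0,ys.max()+y0)
hub=f(247,325,6,180,145); print('hub',hub,onz('top',hub,.081))
rim=[(120,325),(382,325)]; 
print('rimc',onz('top',f(251,331,6,180,145),.077))
gt=f(317,224,6,180,145); print('grip',onz('top',gt,.119), onz('top',f(317,230,6,180,145),.1))
print('rib', onz('top',f(272,493,6,180,145),.077))
h2=(200+172/4,160+118/4)
print('hub tri',tri('top',hub,'side',f(172,116,4,200,160)))
print('grip tri',tri('top',gt,'side',f(240,74,4,200,160)))
print('rib tri',tri('top',f(272,493,6,180,145),'side',f(98,178,4,200,160)))
sc=[(161,179),(329,125),(441,470),(272,522)]
P=np.array([onz('top',f(*p,5.6,330,150),.085) for p in sc]);print(P,P.mean(0))
ss=[(581,338),(701,384),(592,563),(464,508)]
for a,b in zip(sc,ss):print('tri',tri('top',f(*a,5.6,330,150),'side',f(*b,4,200,160)))
x=(P[0]+P[1]-P[2]-P[3]); print('box yaw',np.degrees(np.arctan2(x[1],x[0])),np.linalg.norm(P[0]-P[1]),np.linalg.norm(P[1]-P[2]))
dk=[(198,184),(303,152),(404,463),(303,496)]
Q=np.array([onz('top',f(*p,5.6,330,150),.085) for p in dk]);print(Q,Q.mean(0))
print([np.linalg.norm(Q[i]-Q[(i+1)%4]) for i in range(4)])
```

```text
top [0.5107 0.0373 1.1014]
side [-0.1134 -0.6264  0.8906]
grip 36 232.25 183.19444444444446 229 236 180 186
rib 13 225.6153846153846 227.6153846153846 220 227 224 232
hub (220.75, 198.75) [0.5832 0.2307 0.081 ]
rimc [0.5808 0.2297 0.077 ]
grip [0.6223 0.193  0.119 ] [0.6219 0.1961 0.1   ]
rib [0.5096 0.2219 0.077 ]
hub tri (array([0.5849, 0.2293, 0.08  ]), np.float64(0.004366687653498308))
grip tri (array([0.6224, 0.1931, 0.1184]), np.float64(2.8696082566364727e-05))
rib tri (array([0.5106, 0.223 , 0.0653]), np.float64(0.0027983862366090214))
[[ 0.618  -0.1286  0.085 ]
 [ 0.6407 -0.206   0.085 ]
 [ 0.4809 -0.2515  0.085 ]
 [ 0.4589 -0.1744  0.085 ]] [ 0.5496 -0.1901  0.085 ]
tri (array([ 0.6194, -0.1301,  0.0835]), np.float64(0.0034434820860433433))
tri (array([ 0.6421, -0.2077,  0.0835]), np.float64(0.0034905880873387553))
tri (array([ 0.482 , -0.2532,  0.0832]), np.float64(0.003167660433481453))
tri (array([ 0.4599, -0.1761,  0.0825]), np.float64(0.0033732304147768627))
box yaw 15.97221179114668 0.08065423330604225 0.16612206286233072
[[ 0.6152 -0.1455  0.085 ]
 [ 0.6286 -0.1938  0.085 ]
 [ 0.4845 -0.235   0.085 ]
 [ 0.4704 -0.1888  0.085 ]] [ 0.5497 -0.1908  0.085 ]
[np.float64(0.05015130375952611), np.float64(0.14984885624684252), np.float64(0.048256095673820276), np.float64(0.15111288494484756)]
```

```bash
cat > plan.py <<'E'
import numpy as np
def axes(psi):
    p=np.radians(psi); return np.array([[0,0,-1],[np.cos(p),np.sin(p),0],[np.sin(p),-np.cos(p),0]])
def rows(pos,psi,tgts):
    """tgts: list of (pos,psi,open) -> increments in tool axes at (pos,psi)"""
    A=axes(psi); out=[]
    for P,s,g in tgts:
        d=A@(np.array(P)-pos); out.append([round(psi-s,1),0,0]+[round(float(v),4) for v in d]+[g])
    return out
def end(pos,psi,row):
    return np.array(pos)+axes(psi).T@np.array(row[3:6]), psi-row[0]
E
python3 - <<'E'
from h import *; from plan import *
p0=np.array([.201,.592,.231]);psi=-108.782
print(rows(p0,psi,[((.622,.193,.23),-133.9,.06)]))
for nm,uv,z in[('cap',(281.5,124),.19),('jar',(341.5,120),.09),('brush',(305.5,235),.01)]: print(nm,onz('top',uv,z))
E
```

```text
[[25.1, 0, 0, 0.001, 0.2422, -0.527, 0.06]]
cap [0.74693686 0.06347183 0.19      ]
jar [ 0.77807846 -0.08903346  0.09      ]
brush [0.48112464 0.00944552 0.01      ]
```

Request:
move_arm(
  increments=[0.5,0,0,0,0.005,-0.01,0.06,1.5,0,0,0,0.015,-0.033,0.06,3,0,0,0,0.03,-0.065,0.06,4.5,0,0,0,0.045,-0.098,0.06,6,0,0,0,0.06,-0.131,0.06,8,0,0,0,0.075,-0.163,0.06,9.5,0,0,0,0.09,-0.196,0.06,11,0,0,0,0.105,-0.229,0.06,12.5,0,0,0,0.12,-0.261,0.06,14,0,0,0,0.135,-0.294,0.06,15.5,0,0,0,0.15,-0.327,0.06,17,0,0,0,0.16,-0.35,0.06],
)

```text
time_s: 1.15
tcp_pos: [0.4826, 0.3245, 0.2305]
ee_rot: [[-0.0, -0.588, -0.809], [-0.001, -0.809, 0.588], [-1.0, 0.001, -0.0]]
wrist_force: [0.3, 1.4, -0.6]
gripper_width: 0.689
```

Run:
```python
from h import *; from plan import *
p,s=end([.201,.592,.231],-108.782,[17,0,0,0,.16,-.35,0]);print(p,s)
print(rows(p,s,[((.622,.193,.23),-133.9,.06)]))
```

```text
[0.48084773 0.32783103 0.231     ] -125.782
[[8.1, 0, 0, 0.001, 0.0268, -0.1933, 0.06]]
```

Request:
move_arm(
  increments=[1,0,0,0,0.004,-0.03,0.05,3,0,0,0,0.009,-0.065,0.05,4.5,0,0,0,0.014,-0.1,0.05,6,0,0,0,0.019,-0.135,0.05,7,0,0,0,0.023,-0.165,0.05,8,0,0,0,0.026,-0.185,0.05,8.1,0,0,0,0.027,-0.193,0.05,8.1,0,0,0,0.027,-0.193,0.05,8.1,0,0,0,0.027,-0.193,0.05,8.1,0,0,0,0.027,-0.193,0.05],
)

```text
time_s: 1.98
tcp_pos: [0.621, 0.1934, 0.2306]
ee_rot: [[-0.0, -0.692, -0.722], [0.0, -0.722, 0.692], [-1.0, 0.0, 0.0]]
wrist_force: [0.1, 0.8, 0.4]
gripper_width: 0.573
```

Run:
```python
from h import *
s=r.sense();np.save('s1.npy',s,allow_pickle=True);im=r.capture('wrist');cv2.imwrite('pics/wrist1.png',im[:,:,::-1]);print(s['tcp_pos'],s['joints'])
for n,P in [('hub',(.583,.2305,.081)),('grip',(.6223,.193,.119)),('rib',(.5096,.2219,.077))]:print(n,proj('wrist',P,s))
```

```text
[0.62104017 0.19338057 0.23061263] [ 3.15094552e+01  2.45434022e+01  4.38806996e+00 -1.78665783e-02
 -6.98568844e+01  1.46756349e+01]
hub [[280.72518771 248.74313981]]
grip [[280.41077229 208.08990105]]
rib [[331.6808896  286.62940925]]
```

View pics/wrist1.png

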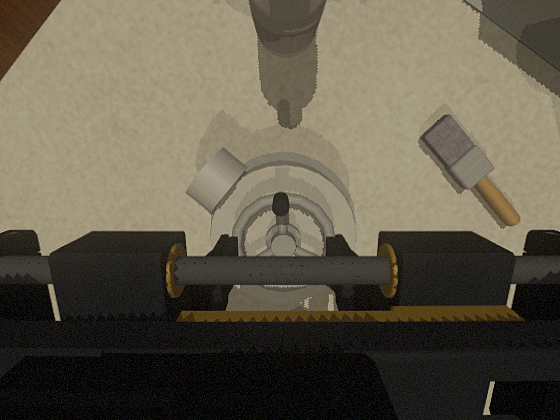

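The wrist view shows the grip between the jaws: its top is near (280,211), and the hub is near (284,243). The bottle is clear at the top. Next I'll refine the axis position.

Run:
```python
from h import *
s=np.load('s1.npy',allow_pickle=True).item()
crop('w','pics/w1c.png',230,170,340,260,7,'pics/wrist1.png')
for uv,z in[((284,243),.081),((280.5,211),.119)]:print(onz('wrist',uv,z,s))
```

```text
[0.58528676 0.22347365 0.081     ]
[0.62028933 0.1948227  0.119     ]
```

View pics/w1c.png

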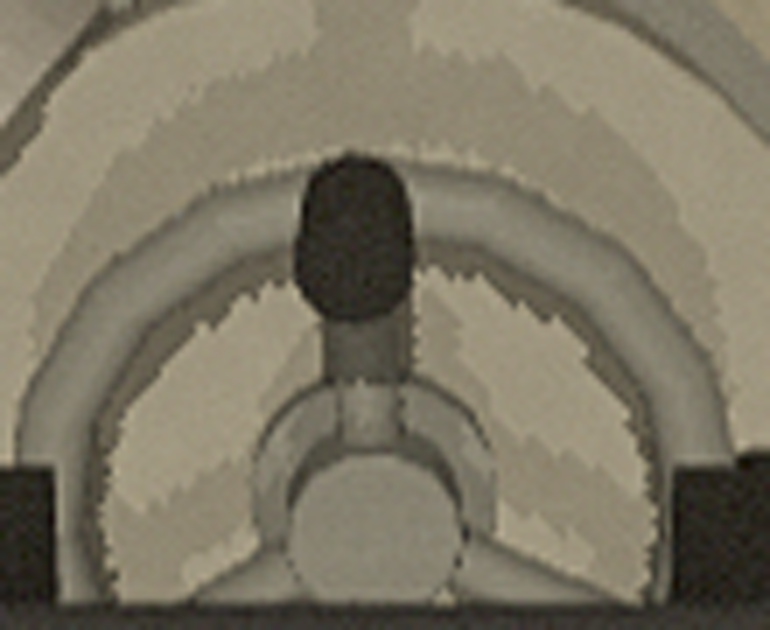

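```bash
python3 - <<'E'
from h import *
s=np.load('s1.npy',allow_pickle=True).item()
h=onz('wrist',(284,246.4),.081,s);g=onz('wrist',(280.5,207.9),.119,s);print(h,g,np.linalg.norm((h-g)[:2]),np.degrees(np.arctan2(*(g-h)[1::-1])))
rim=onz('wrist',(230+(18+730)/14,246),.077,s);print(rim)
# top view rim ellipse: left/right/top/bottom extents in crop
f=lambda x,y:((x+.5)/6-.5+180,(y+.5)/6-.5+145)
L,R,T,B=[onz('top',f(*q),.077) for q in[(122,330),(381,330),(252,203),(252,462)]]
print(L,R,T,B)
# wheel/drum in side
E
python3 - <<'E'
import cv2
im=cv2.imread('pics/side0.png');cv2.imwrite('pics/s_d.png',cv2.resize(im[165:235,200:300],None,fx=8,fy=8,interpolation=cv2.INTER_CUBIC))
E
```

```text
[0.58250437 0.22613505 0.081     ] [0.62237149 0.19281957 0.119     ] 0.0519548757551542 -39.88426203105374
[0.58211178 0.22731647 0.077     ]
[0.58272535 0.28646721 0.077     ] [0.57977351 0.17255721 0.077     ] [0.63707881 0.22811075 0.077     ] [0.52338004 0.23040079 0.077     ]
```

View pics/s_d.png

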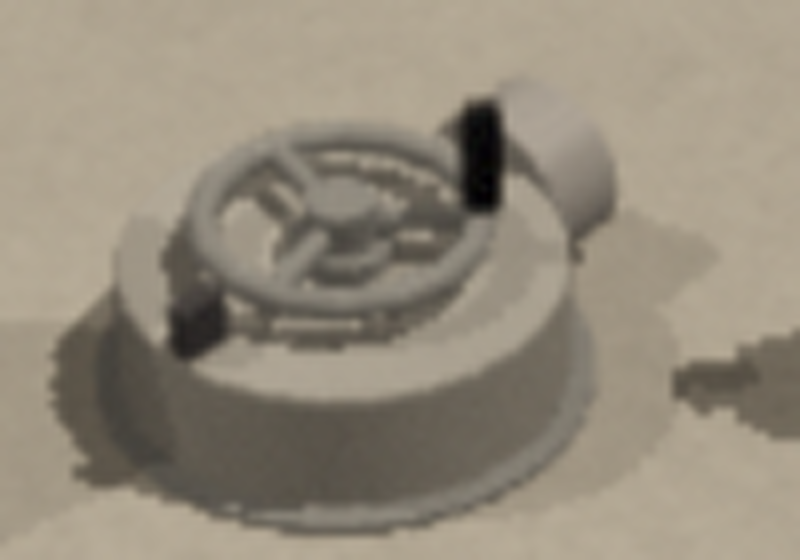

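Run:
```python
from h import *; from plan import *
p,s=end([0.48084773,0.32783103,.231],-125.782,[8.1,0,0,0,.027,-.193,0]);print(p,s, r.sense()['tcp_pos'])
print(rows(p,s,[((.6230,.1928,.1),-133.9,.05)]))
p1,s1=end(p,s,[0,0,0,.13,-.0005,-.0005,0]); print(p1)
c=np.array([.582,.228]);T=[]
for a in np.arange(-44,-175.1,-4):
    q=c+.052*np.array([np.cos(np.radians(a)),np.sin(np.radians(a))]); T.append((np.r_[q,p1[2]],a-90,.02))
print(len(T))
for k in (0,11,22):
    b=T[k-1] if k else (p1,s1,0)
    for t,w in zip(rows(np.array(b[0]),b[1],T[k:k+11]),T[k:]): print(w[1]+90,t)
    print()
```

```text
[0.62163153 0.1930797  0.231     ] -133.882 [0.6209623  0.19365584 0.23075582]
[[0.0, 0, 0, 0.131, -0.0007, -0.0012, 0.05]]
[0.6223385  0.19309349 0.101     ]
33
-44.0 [np.float64(0.1), 0, 0, 0.0, 0.0029, 0.0013, 0.02]
-48.0 [np.float64(4.1), 0, 0, 0.0, 0.0065, 0.0014, 0.02]
-52.0 [np.float64(8.1), 0, 0, 0.0, 0.0101, 0.0018, 0.02]
-56.0 [np.float64(12.1), 0, 0, 0.0, 0.0137, 0.0024, 0.02]
-60.0 [np.float64(16.1), 0, 0, 0.0, 0.0172, 0.0033, 0.02]
-64.0 [np.float64(20.1), 0, 0, 0.0, 0.0207, 0.0044, 0.02]
-68.0 [np.float64(24.1), 0, 0, 0.0, 0.0241, 0.0058, 0.02]
-72.0 [np.float64(28.1), 0, 0, 0.0, 0.0273, 0.0074, 0.02]
-76.0 [np.float64(32.1), 0, 0, 0.0, 0.0304, 0.0092, 0.02]
-80.0 [np.float64(36.1), 0, 0, 0.0, 0.0335, 0.0113, 0.02]
-84.0 [np.float64(40.1), 0, 0, 0.0, 0.0363, 0.0135, 0.02]

-88.0 [np.float64(4.0), 0, 0, 0.0, 0.0036, 0.0001, 0.02]
-92.0 [np.float64(8.0), 0, 0, 0.0, 0.0072, 0.0005, 0.02]
-96.0 [np.float64(12.0), 0, 0, 0.0, 0.0108, 0.0011, 0.02]
-100.0 [np.float64(16.0), 0, 0, 0.0, 0.0143, 0.002, 0.02]
-104.0 [np.float64(20.0), 0, 0, 0.0, 0.0178, 0.0031, 0.02]
-108.0 [np.fl
[... 287 characters left out ...]
0 [np.float64(44.0), 0, 0, 0.0, 0.0361, 0.0146, 0.02]

-132.0 [np.float64(4.0), 0, 0, 0.0, 0.0036, 0.0001, 0.02]
-136.0 [np.float64(8.0), 0, 0, 0.0, 0.0072, 0.0005, 0.02]
-140.0 [np.float64(12.0), 0, 0, 0.0, 0.0108, 0.0011, 0.02]
-144.0 [np.float64(16.0), 0, 0, 0.0, 0.0143, 0.002, 0.02]
-148.0 [np.float64(20.0), 0, 0, 0.0, 0.0178, 0.0031, 0.02]
-152.0 [np.float64(24.0), 0, 0, 0.0, 0.0212, 0.0045, 0.02]
-156.0 [np.float64(28.0), 0, 0, 0.0, 0.0244, 0.0061, 0.02]
-160.0 [np.float64(32.0), 0, 0, 0.0, 0.0276, 0.0079, 0.02]
-164.0 [np.float64(36.0), 0, 0, 0.0, 0.0306, 0.0099, 0.02]
-168.0 [np.float64(40.0), 0, 0, 0.0, 0.0334, 0.0122, 0.02]
-172.0 [np.float64(44.0), 0, 0, 0.0, 0.0361, 0.0146, 0.02]
```

Request:
move_arm(
  increments=[0,0,0,0.01,0,0,0.05,0,0,0,0.03,0,0,0.05,0,0,0,0.05,0,0,0.05,0,0,0,0.07,0,-0.0005,0.05,0,0,0,0.09,-0.0005,-0.0005,0.05,0,0,0,0.11,-0.0005,-0.0005,0.05,0,0,0,0.125,-0.0005,-0.0005,0.05,0,0,0,0.13,-0.0005,-0.0005,0.04,0,0,0,0.13,-0.0005,-0.0005,0.02,0,0,0,0.13,-0.0005,-0.0005,0.02,0,0,0,0.13,-0.0005,-0.0005,0.02,0,0,0,0.13,-0.0005,-0.0005,0.02],
)

```text
time_s: 3.03
tcp_pos: [0.6232, 0.1933, 0.102]
ee_rot: [[0.002, -0.693, -0.721], [0.001, -0.721, 0.693], [-1.0, -0.003, -0.001]]
wrist_force: [0.4, 0.4, 0.2]
gripper_width: 0.29
```

Run:
```python
from h import *
im=r.capture('wrist');cv2.imwrite('pics/wrist2.png',im[:,:,::-1]);s=r.sense();print(s['tcp_pos'],s['gripper_width'],s['wrist_force'])
```

```text
[0.62310325 0.19320449 0.101885  ] 0.26498217312264943 [-0.22301981  0.22425115  0.26925036]
```

View pics/wrist2.png

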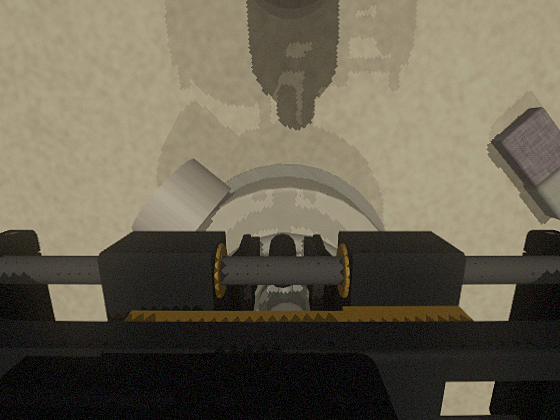

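The grip at (283,245) sits between the two fingers, so I can start cranking.

Request:
move_arm(
  increments=[0,0,0,0,0.003,0.001,0.02,4,0,0,0,0.0065,0.0014,0.02,8,0,0,0,0.01,0.0018,0.02,12,0,0,0,0.0137,0.0024,0.02,16,0,0,0,0.0172,0.0033,0.02,20,0,0,0,0.0207,0.0044,0.02,24,0,0,0,0.0241,0.0058,0.02,28,0,0,0,0.0273,0.0074,0.02,32,0,0,0,0.0304,0.0092,0.02,36,0,0,0,0.0335,0.0113,0.02,40,0,0,0,0.0363,0.0135,0.02],
)

```text
time_s: 4.0
tcp_pos: [0.5889, 0.1761, 0.1015]
ee_rot: [[0.004, -0.995, -0.103], [0.001, -0.103, 0.995], [-1.0, -0.004, 0.001]]
wrist_force: [2.8, -0.2, -0.7]
gripper_width: 0.229
```

Request:
move_arm(
  increments=[4,0,0,0,0.0036,0.0001,0.02,8,0,0,0,0.0072,0.0005,0.02,12,0,0,0,0.0108,0.0011,0.02,16,0,0,0,0.0143,0.002,0.02,20,0,0,0,0.0178,0.0031,0.02,24,0,0,0,0.0212,0.0045,0.02,28,0,0,0,0.0244,0.0061,0.02,32,0,0,0,0.0276,0.0079,0.02,36,0,0,0,0.0306,0.0099,0.02,40,0,0,0,0.0334,0.0122,0.02,44,0,0,0,0.0361,0.0146,0.02],
)

```text
time_s: 4.92
tcp_pos: [0.5508, 0.1863, 0.1015]
ee_rot: [[0.002, -0.787, 0.617], [0.0, 0.617, 0.787], [-1.0, -0.002, 0.001]]
wrist_force: [2.0, -2.4, -0.0]
gripper_width: 0.234
```

Request:
move_arm(
  increments=[4,0,0,0,0.0036,0.0001,0.02,8,0,0,0,0.0072,0.0005,0.02,12,0,0,0,0.0108,0.0011,0.02,16,0,0,0,0.0143,0.002,0.02,20,0,0,0,0.0178,0.0031,0.02,24,0,0,0,0.0212,0.0045,0.02,28,0,0,0,0.0244,0.0061,0.02,32,0,0,0,0.0276,0.0079,0.02,36,0,0,0,0.0306,0.0099,0.02,40,0,0,0,0.0334,0.0122,0.02,42,0,0,0,0.0348,0.0134,0.02,42,0,0,0,0.0348,0.0134,0.02],
)

```text
time_s: 5.92
tcp_pos: [0.5309, 0.2183, 0.1012]
ee_rot: [[0.0, -0.175, 0.985], [-0.0, 0.985, 0.175], [-1.0, -0.0, 0.0]]
wrist_force: [0.2, -1.8, 1.2]
gripper_width: 0.231
```

Run:
```python
from h import *
s=r.sense();print(s)
np.save('s3.npy',s,allow_pickle=True)
im=r.capture('wrist');cv2.imwrite('pics/wrist3.png',im[:,:,::-1])
im=r.capture('top');cv2.imwrite('pics/top3.png',im[:,:,::-1])
crop('','pics/t3.png',180,145,280,245,6,'pics/top3.png')
crop('','pics/w3.png',180,150,400,330,3.6,'pics/wrist3.png')
im=r.capture('side');cv2.imwrite('pics/side3.png',im[:,:,::-1])
crop('','pics/s3.png',200,130,300,235,5.6,'pics/side3.png')
```

```text
{'time_s': 5.9167, 'joints': array([ 3.85285555e+01,  2.42661090e+01, -1.65974608e+01,  3.83952848e-02,
       -4.91275735e+01, -1.18456181e+02]), 'joint_velocities': array([-0.16873193,  0.26182922, -0.05134307, -0.35233347,  0.45277417,
        3.25669267]), 'effort': array([  0.90494525, -36.78485513,  15.39116442,   3.10319066,
         0.16995784,  -0.24045498]), 'tcp_pos': array([0.53089215, 0.21825954, 0.10124125]), 'ee_rot': array([[ 4.36655750e-04, -1.75323647e-01,  9.84510756e-01],
       [-3.00054315e-04,  9.84510782e-01,  1.75323784e-01],
       [-9.99999860e-01, -3.71962839e-04,  3.77285677e-04]]), 'wrist_force': array([ 0.15348486, -1.7615976 ,  1.23077394]), 'moment': array([-0.38693003, -0.13172346,  0.06167588]), 'gripper_width': 0.2309982939490934}
```

View pics/t3.png

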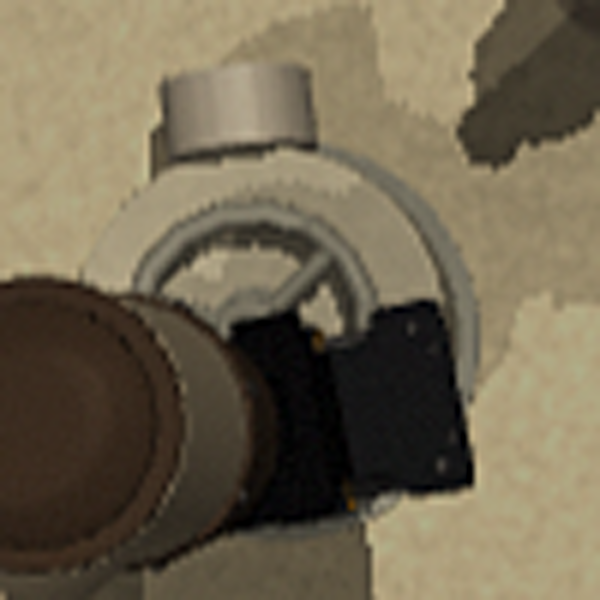

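View pics/w3.png

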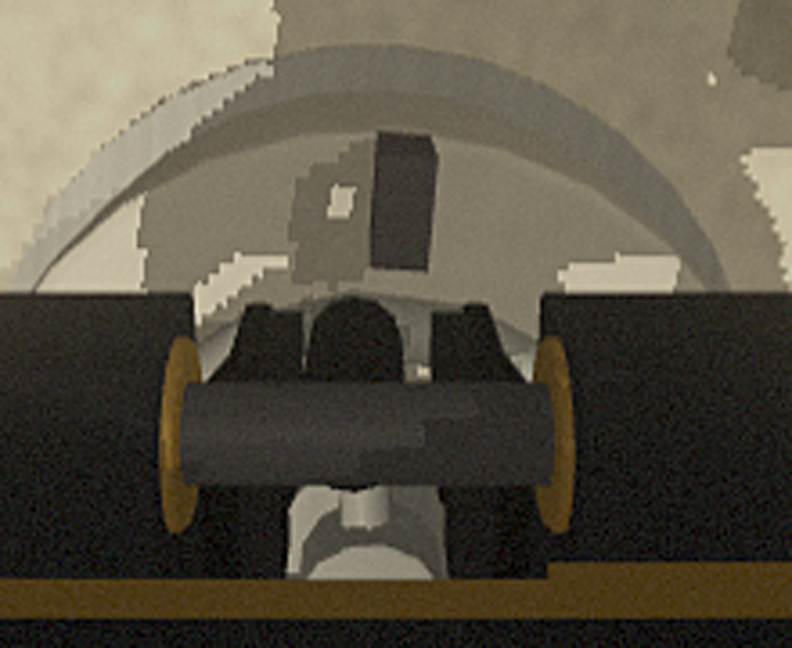

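View pics/s3.png

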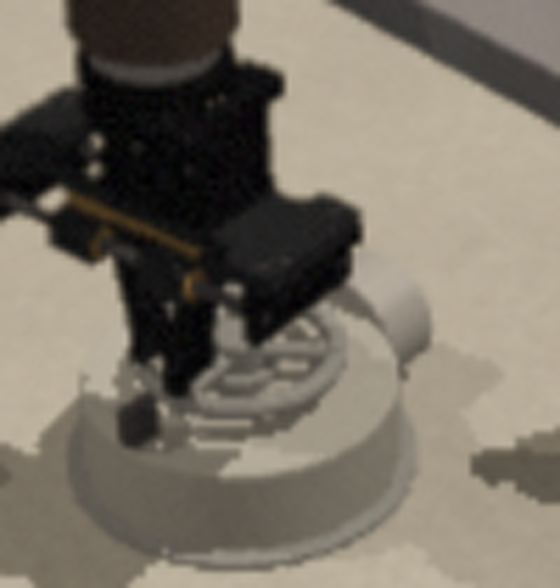

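Run:
```python
from h import *
s=np.load('s3.npy',allow_pickle=True).item()
f=lambda x,y:((x+.5)/3.6-.5+180,(y+.5)/3.6-.5+150)
rib=onz('wrist',f(402,202),.077,s)
a=onz('wrist',f(375,133),.077,s);b=onz('wrist',f(432,135),.077,s);c=onz('wrist',f(371,269),.077,s);d=onz('wrist',f(428,270),.077,s)
print('rib',rib,'corners',a,b,c,d,np.linalg.norm(a-b),np.linalg.norm(a-c))
ax=((a+b)-(c+d)); print('rib dir',np.degrees(np.arctan2(ax[1],ax[0])))
# hub: disc edges at row 578
l=onz('wrist',f(303,578),.081,s);q=onz('wrist',f(438,578),.081,s);print('hub chord',l,q,np.linalg.norm(l-q))
# grip sides at row 340: left 309,right 404
g=onz('wrist',f(356,340),.119,s);print(g)
print(proj('wrist',[[.5303,.2222,.119]],s))
```

```text
rib [0.50714487 0.21899962 0.077     ] corners [0.49641575 0.21247804 0.077     ] [0.49509997 0.22179632 0.077     ] [0.5195954  0.21594884 0.077     ] [0.51807562 0.22553185 0.077     ] 0.009410716895734894 0.023438059840053857
rib dir -171.1259207783686
hub chord [0.57763106 0.21389171 0.081     ] [0.5733967  0.23777088 0.081     ] 0.024251694167181176
[0.51691975 0.21327228 0.119     ]
[[291.82332365 272.49442835]]
```

Run:
```python
from h import *
s=np.load('s3.npy',allow_pickle=True).item()
f=lambda x,y:((x+.5)/3.6-.5+180,(y+.5)/3.6-.5+150)
A=np.array([.5824,.2268,0])
for x,y,z in[(355,298,.077),(356,340,.09),(356,375,.1)]:
    g=onz('wrist',f(x,y),z,s);d=g-A;print(g,np.hypot(*d[:2]),np.degrees(np.arctan2(d[1],d[0])))
# spoke under the grip: (362,505)
for x,y in[(366,508)]:
    g=onz('wrist',f(x,y),.074,s);d=g-A;print(g,np.degrees(np.arctan2(d[1],d[0])))
t=s['tcp_pos'];d=t-A;print('tcp',np.degrees(np.arctan2(d[1],d[0])),np.hypot(*d[:2]))
```

```text
[0.52518452 0.21416298 0.077     ] 0.0585944191447789 -167.54519667587175
[0.52780668 0.21491468 0.09      ] 0.055872095363446624 -167.71798463791512
[0.52962017 0.21532342 0.1       ] 0.05401316650989578 -167.73242329823495
[0.56577731 0.22328111 0.074     ] -168.04740111025407
tcp -170.58550406678484 0.05221109140355095
```

The grip is about 6° short of the rib (grip −167.7°, rib −173.9°), so I'll move it those last 6°.

Request:
move_arm(
  increments=[2,0,0,0,0.0018,0,0.02,4,0,0,0,0.0036,0.0001,0.02,6,0,0,0,0.0055,0.0003,0.02,6,0,0,0,0.0055,0.0003,0.02,6,0,0,0,0.0055,0.0003,0.02,6,0,0,0,0.0055,0.0003,0.02],
)

```text
time_s: 6.57
tcp_pos: [0.5303, 0.2238, 0.1006]
ee_rot: [[-0.0, -0.073, 0.997], [-0.0, 0.997, 0.073], [-1.0, -0.0, -0.0]]
wrist_force: [0.4, -1.9, 2.2]
gripper_width: 0.228
```

Run:
```python
from h import *
s=r.sense();print(s['tcp_pos'],s['ee_rot'],s['wrist_force'])
np.save('s4.npy',s,allow_pickle=True)
im=r.capture('wrist');cv2.imwrite('pics/wrist4.png',im[:,:,::-1])
crop('','pics/w4.png',180,150,400,330,3.6,'pics/wrist4.png')
```

```text
[0.5302512  0.22384269 0.10061315] [[-7.95660680e-05 -7.27037510e-02  9.97353577e-01]
 [-1.54901178e-04  9.97353569e-01  7.27037380e-02]
 [-9.99999985e-01 -1.48706494e-04 -9.06173986e-05]] [ 0.37662057 -1.86590498  2.1681583 ]
```

View pics/w4.png

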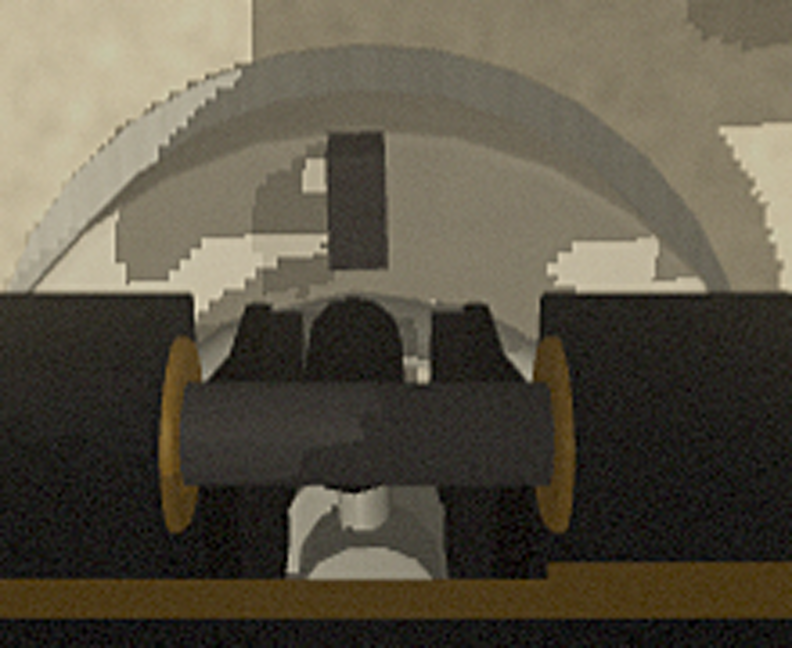

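In this view the rib centre (357,200), grip (355,340) and hub (370,575) are in line to within about 1.5°. I'll release and lift.

Request:
move_arm(
  increments=[0,0,0,0,0,0,0.04,0,0,0,0,0,0,0.05,0,0,0,0,0,0,0.05,0,0,0,-0.01,0,0,0.05,0,0,0,-0.03,0,0,0.06,0,0,0,-0.055,0,0,0.087,0,0,0,-0.08,0,0,0.087,0,0,0,-0.105,0,0,0.087,0,0,0,-0.125,0,0,0.087,0,0,0,-0.13,0,0,0.087],
)

```text
time_s: 7.45
tcp_pos: [0.5321, 0.2251, 0.2356]
ee_rot: [[0.008, -0.073, 0.997], [0.004, 0.997, 0.073], [-1.0, 0.004, 0.008]]
wrist_force: [-0.2, -0.1, 0.4]
gripper_width: 0.904
```

Run:
```python
from h import *; from plan import *
s=r.sense();print(s['tcp_pos'],s['ee_rot'][:,1])
p,q=np.array([.6223385,.19309349,.101]),-133.882
for x in [[40,0,0,0,.0363,.0135],[44,0,0,0,.0361,.0146],[42,0,0,0,.0348,.0134],[6,0,0,0,.0055,.0003],[0,0,0,-.13,0,0]]: p,q=end(p,q,x)
print(p,q,np.degrees(np.arctan2(*s['ee_rot'][1::-1,1])))
print(rows(p,q,[((.5497,-.191,.24),-254,.087)]))
```

```text
[0.53206866 0.22514055 0.23563607] [-0.07270479  0.99734613  0.00383508]
[0.53008582 0.22436886 0.231     ] -265.882 94.16938729304424
[[-11.9, 0, 0, -0.009, -0.4157, -0.0103, 0.087]]
```

Request:
move_arm(
  increments=[0,0,0,0,-0.01,0,0.087,-1,0,0,-0.002,-0.035,-0.001,0.087,-2,0,0,-0.003,-0.07,-0.002,0.087,-3,0,0,-0.004,-0.105,-0.003,0.087,-4,0,0,-0.005,-0.14,-0.004,0.087,-5,0,0,-0.006,-0.175,-0.005,0.087,-6,0,0,-0.007,-0.21,-0.006,0.087,-7,0,0,-0.008,-0.245,-0.007,0.087,-8,0,0,-0.009,-0.28,-0.008,0.087,-9,0,0,-0.009,-0.315,-0.009,0.087,-10,0,0,-0.009,-0.345,-0.01,0.087,-10.9,0,0,-0.009,-0.365,-0.01,0.087],
)

```text
time_s: 8.45
tcp_pos: [0.5449, -0.1436, 0.2378]
ee_rot: [[-0.004, -0.258, 0.966], [0.0, 0.966, 0.258], [-1.0, 0.001, -0.003]]
wrist_force: [0.8, -0.1, 0.5]
gripper_width: 1.002
```

Run:
```python
from h import *; from plan import *
p,q=end([0.53008582,0.22436886,.231],-265.882,[-10.9,0,0,-.009,-.365,-.01]);print(p,q)
print(rows(p,q,[((.5497,-.191,.24),-254,.087)]))
```

```text
[ 0.54632258 -0.14040692  0.24      ] -254.982
[[-1.0, 0, 0, 0.0, -0.0497, -0.0098, 0.087]]
```

Request:
move_arm(
  increments=[-0.5,0,0,0,-0.025,-0.005,0.087,-1,0,0,0,-0.045,-0.009,0.087,-1,0,0,0,-0.05,-0.01,0.087,-1,0,0,0,-0.05,-0.01,0.087,-1,0,0,0,-0.05,-0.01,0.087,-1,0,0,0,-0.05,-0.01,0.087],
)

```text
time_s: 8.95
tcp_pos: [0.5494, -0.1909, 0.239]
ee_rot: [[-0.001, -0.276, 0.961], [0.0, 0.961, 0.276], [-1.0, 0.001, -0.001]]
wrist_force: [-0.1, 0.1, 0.3]
gripper_width: 0.998
```

Run:
```python
from h import *
s=r.sense();print(s['tcp_pos'],s['ee_rot'])
np.save('s5.npy',s,allow_pickle=True)
im=r.capture('wrist');cv2.imwrite('pics/wrist5.png',im[:,:,::-1])
im=r.capture('top');cv2.imwrite('pics/top5.png',im[:,:,::-1])
crop('','pics/t5.png',180,145,280,245,6,'pics/top5.png')
```

```text
[ 0.54940004 -0.1908702   0.23897245] [[-1.14578436e-03 -2.76450220e-01  9.61027556e-01]
 [ 4.64768143e-04  9.61027936e-01  2.76450883e-01]
 [-9.99999236e-01  7.63408091e-04 -9.72645525e-04]]
```

View pics/wrist5.png

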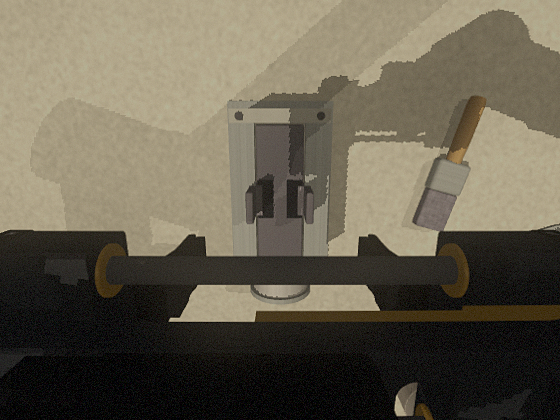

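View pics/t5.png

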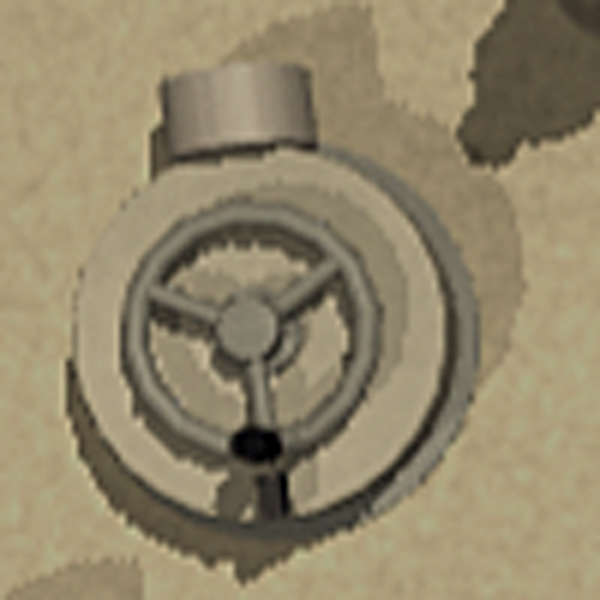

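Run:
```python
from h import *
f=lambda x,y:((x+.5)/6-.5+180,(y+.5)/6-.5+145)
A=onz('top',f(247,326),.081); g=onz('top',f(256,445),.119); rb=onz('top',f(272,493),.077)
for p in(g,rb): d=p-A;print(p,np.hypot(*d[:2]),np.degrees(np.arctan2(d[1],d[0])))
A=np.array([.5825,.2275,0])
for p in(g,rb): d=p-A;print(p,np.hypot(*d[:2]),np.degrees(np.arctan2(d[1],d[0])))
s=np.load('s5.npy',allow_pickle=True).item()
a=onz('wrist',(239,116),.085,s);b=onz('wrist',(321,116),.085,s);print(a,b,np.linalg.norm(a-b),np.degrees(np.arctan2(*(a-b)[1::-1])))
crop('','pics/w5.png',215,90,345,260,4.5,'pics/wrist5.png')
```

```text
[0.52995602 0.22065852 0.119     ] 0.05375989186422871 -169.27916626788735
[0.5096021  0.22188599 0.077     ] 0.07369948328352696 -173.1633217491493
[0.52995602 0.22065852 0.119     ] 0.052987507606581254 -172.58154654528096
[0.5096021  0.22188599 0.077     ] 0.07311375503092628 -175.5962297306787
[ 0.48214888 -0.25404555  0.085     ] [ 0.46012257 -0.17735147  0.085     ] 0.07979435511995693 -73.97609722230118
```

View pics/w5.png

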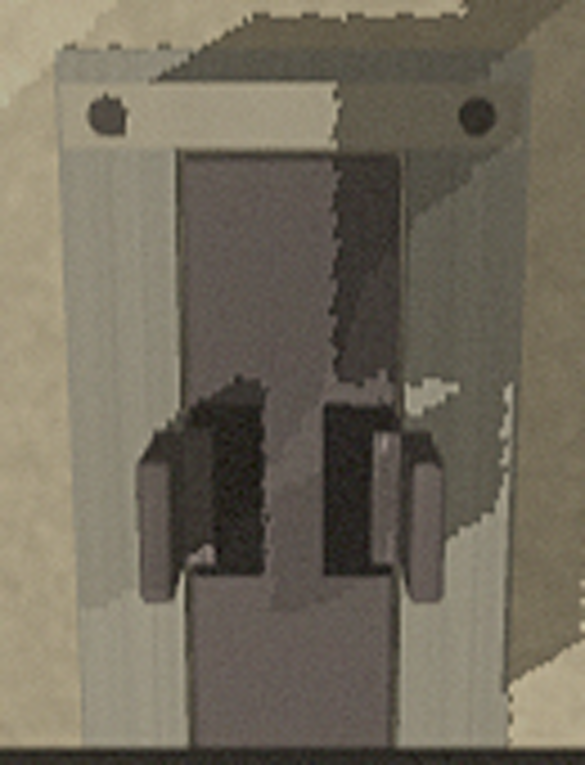

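Run:
```python
from h import *
s=np.load('s5.npy',allow_pickle=True).item()
f=lambda x,y:((x+.5)/4.5-.5+215,(y+.5)/4.5-.5+90)
P=np.array([onz('wrist',f(*p),.126,s) for p in[(137,463),(443,463),(443,602),(141,602)]])
c=P.mean(0);print(P,c,[np.linalg.norm(P[i]-P[(i+1)%4]) for i in range(4)])
print('tool offset',s['ee_rot'].T@(c-s['tcp_pos']))
h=[onz('wrist',f(*p),.085,s) for p in[(107,116),(477,116)]];print('holes offset',[s['ee_rot'].T@(x-s['tcp_pos']) for x in h])
```

```text
[[ 0.5448976  -0.22699662  0.126     ]
 [ 0.52812481 -0.1685165   0.126     ]
 [ 0.5556454  -0.15985253  0.126     ]
 [ 0.57261842 -0.21906327  0.126     ]] [ 0.55032156 -0.19360723  0.126     ] [np.float64(0.06083790124569865), np.float64(0.028852168405024782), np.float64(0.06159541439717602), np.float64(0.02883369227470273)]
tool offset [ 0.11297004 -0.00297136  0.00023883]
holes offset [array([ 0.15402015, -0.04281486, -0.08251708]), array([ 0.15408116,  0.03715941, -0.08248165])]
```

Request:
move_arm(
  increments=[0,0,0,0.01,-0.001,0,0.087,0,0,0,0.03,-0.002,0,0.087,0,0,0,0.05,-0.003,0,0.087,0,0,0,0.07,-0.003,0,0.087,0,0,0,0.09,-0.003,0,0.087,0,0,0,0.11,-0.003,0,0.087,0,0,0,0.125,-0.003,0,0.087,0,0,0,0.135,-0.003,0,0.087,0,0,0,0.138,-0.003,0,0.087,0,0,0,0.138,-0.003,0,0.087,0,0,0,0.138,-0.003,0,0.087],
)

```text
time_s: 9.97
tcp_pos: [0.5512, -0.1944, 0.1022]
ee_rot: [[0.001, -0.277, 0.961], [-0.0, 0.961, 0.277], [-1.0, -0.001, 0.001]]
wrist_force: [0.7, -0.2, -0.1]
gripper_width: 0.997
```

Run:
```python
from h import *
s=r.sense();print(s['tcp_pos'],s['wrist_force'])
im=r.capture('wrist');cv2.imwrite('pics/wrist6.png',im[:,:,::-1])
im=r.capture('side');cv2.imwrite('pics/side6.png',im[:,:,::-1])
crop('','pics/s6.png',280,180,410,320,4,'pics/side6.png')
```

```text
[ 0.55123774 -0.19443223  0.10217734] [ 0.70500677 -0.18366535 -0.11672513]
```

View pics/wrist6.png

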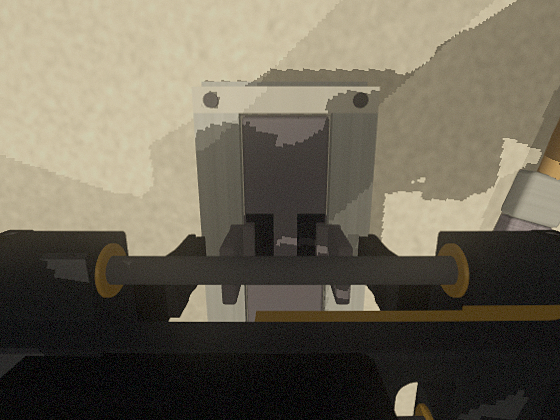

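View pics/s6.png

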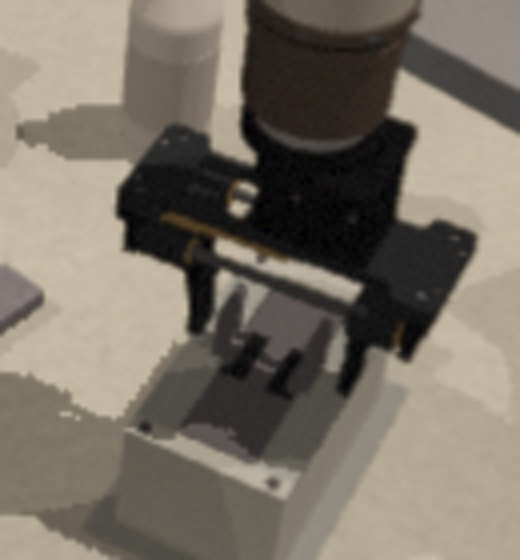

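The tabs are centred between the fingers: tabs at u≈232 and 340, fingers at 198 and 362. I'll pinch them now.

Request:
move_arm(
  increments=[0,0,0,0,0,0,0.07,0,0,0,0,0,0,0.062,0,0,0,0,0,0,0.055,0,0,0,0,0,0,0.045,0,0,0,0,0,0,0.03,0,0,0,0,0,0,0.03,0,0,0,0,0,0,0.03,0,0,0,0,0,0,0.03,0,0,0,0,0,0,0.03,0,0,0,0,0,0,0.03],
)

```text
time_s: 10.9
tcp_pos: [0.5507, -0.1943, 0.1021]
ee_rot: [[0.0, -0.276, 0.961], [0.0, 0.961, 0.276], [-1.0, -0.0, 0.0]]
wrist_force: [-1.5, 1.3, 4.6]
gripper_width: 0.496
```

Run:
```python
from h import *
s=r.sense();print(s['tcp_pos'],s['wrist_force'],s['moment'],s['gripper_width'])
im=r.capture('wrist');cv2.imwrite('pics/wrist7.png',im[:,:,::-1])
crop('','pics/w7.png',160,70,420,310,3,'pics/wrist7.png')
im=r.capture('side');cv2.imwrite('pics/side7.png',im[:,:,::-1])
crop('','pics/s7.png',280,180,410,320,4,'pics/side7.png')
```

```text
[ 0.5506862  -0.194307    0.10210362] [-1.5065046   1.33860878  4.62472204] [0.74482863 0.36593822 0.01194163] 0.4955476887745292
```

View pics/w7.png

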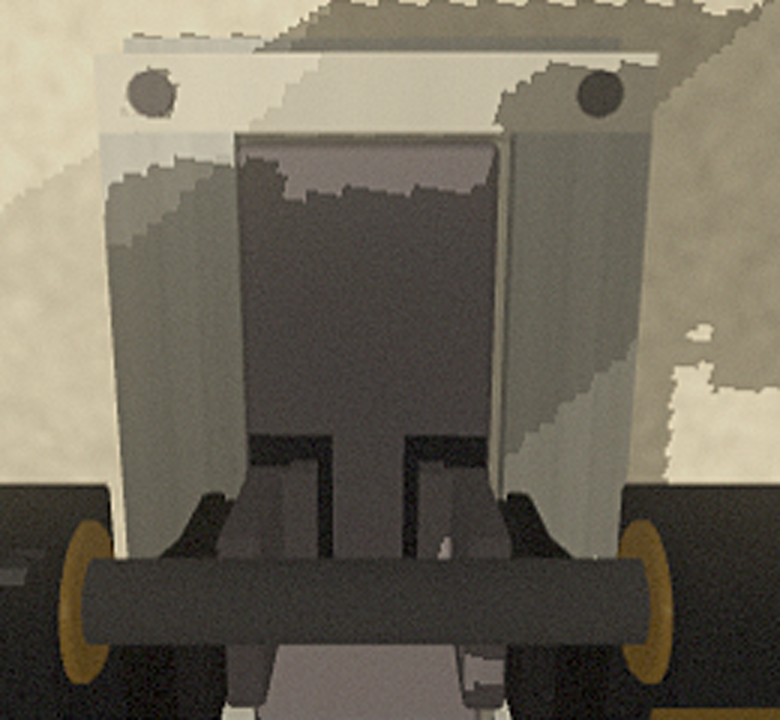

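View pics/s7.png

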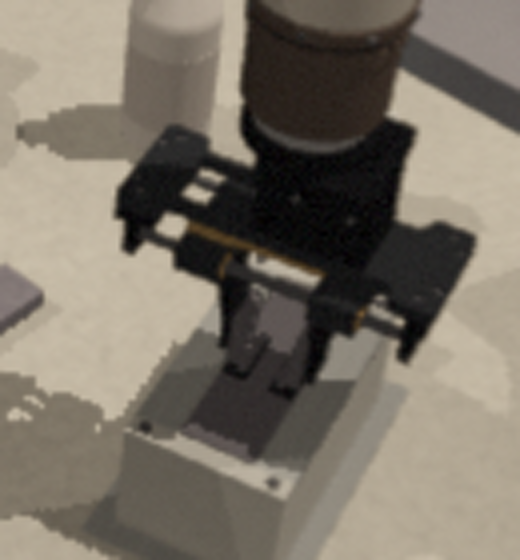

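Both tabs are gripped. The slot gap is visible only on the right, so I'll shift about 1 mm that way and start lifting.

Request:
move_arm(
  increments=[0,0,0,0,0.001,0,0.03,0,0,0,-0.002,0.001,0,0.03,0,0,0,-0.005,0.001,0,0.03,0,0,0,-0.008,0.001,0,0.03,0,0,0,-0.012,0.001,0,0.03,0,0,0,-0.016,0.001,0,0.03,0,0,0,-0.02,0.001,0,0.03,0,0,0,-0.02,0.001,0,0.03],
)

```text
time_s: 11.67
tcp_pos: [0.551, -0.1936, 0.1226]
ee_rot: [[0.002, -0.276, 0.961], [-0.0, 0.961, 0.276], [-1.0, -0.001, 0.002]]
wrist_force: [0.9, -0.3, -3.5]
gripper_width: 0.492
```

Run:
```python
from h import *
s=r.sense();print(s['tcp_pos'],s['wrist_force'],s['moment'],s['gripper_width'])
im=r.capture('wrist');cv2.imwrite('pics/wrist8.png',im[:,:,::-1])
crop('','pics/w8.png',160,70,420,310,3,'pics/wrist8.png')
```

```text
[ 0.55104604 -0.19361271  0.12263822] [ 0.87517221 -0.27933492 -3.50351271] [ 0.05334686 -0.22443632  0.04817022] 0.4923934170699867
```

View pics/w8.png

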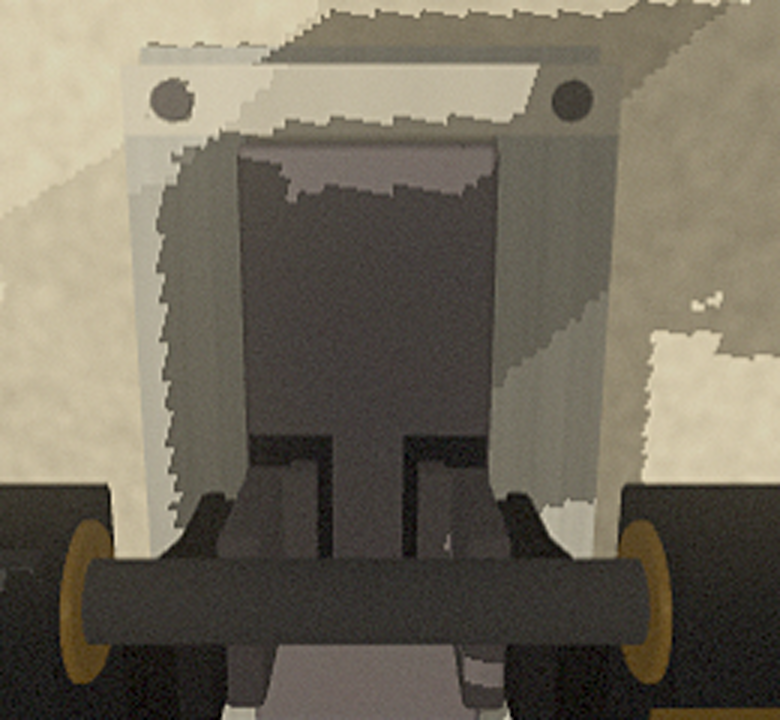

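The cassette comes up with the gripper: the deck has risen relative to the box, and the vertical load of about 3.5 N is roughly its weight. I'll keep lifting.

Request:
move_arm(
  increments=[0,0,0,-0.005,0,0,0.03,0,0,0,-0.013,0,0,0.03,0,0,0,-0.022,0,0,0.03,0,0,0,-0.032,0,0,0.03,0,0,0,-0.042,0,0,0.03,0,0,0,-0.052,0,0,0.03,0,0,0,-0.062,0,0,0.03,0,0,0,-0.072,0,0,0.03,0,0,0,-0.082,0,0,0.03,0,0,0,-0.092,0,0,0.03,0,0,0,-0.1,0,0,0.03,0,0,0,-0.105,0,0,0.03],
)

```text
time_s: 12.72
tcp_pos: [0.5508, -0.1936, 0.228]
ee_rot: [[0.002, -0.276, 0.961], [-0.0, 0.961, 0.276], [-1.0, -0.001, 0.002]]
wrist_force: [-0.3, -0.5, -2.5]
gripper_width: 0.491
```

Request:
move_arm(
  increments=[0,0,0,-0.003,0,0,0.03,0,0,0,-0.005,0,0,0.03,0,0,0,-0.005,0,0,0.03,0,0,0,-0.005,0,0,0.03,0,0,0,-0.005,0,0,0.03,0,0,0,-0.005,0,0,0.03,0,0,0,-0.005,0,0,0.03,0,0,0,-0.005,0,0,0.03],
)

```text
time_s: 13.38
tcp_pos: [0.5503, -0.1935, 0.2313]
ee_rot: [[-0.0, -0.276, 0.961], [0.0, 0.961, 0.276], [-1.0, 0.0, -0.0]]
wrist_force: [0.0, 0.5, -3.3]
gripper_width: 0.497
```

Run:
```python
from h import *
s=r.sense();print(s['time_s'],s['tcp_pos'],s['wrist_force'],s['moment'],s['gripper_width'],s['joint_velocities'])
for n in ['wrist','side','top']:
    im=r.capture(n);cv2.imwrite(f'pics/{n}9.png',im[:,:,::-1])
crop('','pics/s9.png',200,130,420,320,3.5,'pics/side9.png')
crop('','pics/t9.png',180,145,280,245,6,'pics/top9.png')
```

```text
13.3833 [ 0.5503021  -0.19350222  0.23131799] [ 0.02840472  0.46453438 -3.32398705] [ 0.06259163 -0.14821733  0.00938014] 0.49668537689325765 [ 0.03110294 -0.00229523  0.02150494  0.09191836 -0.03712635  0.11540965]
```

View pics/s9.png

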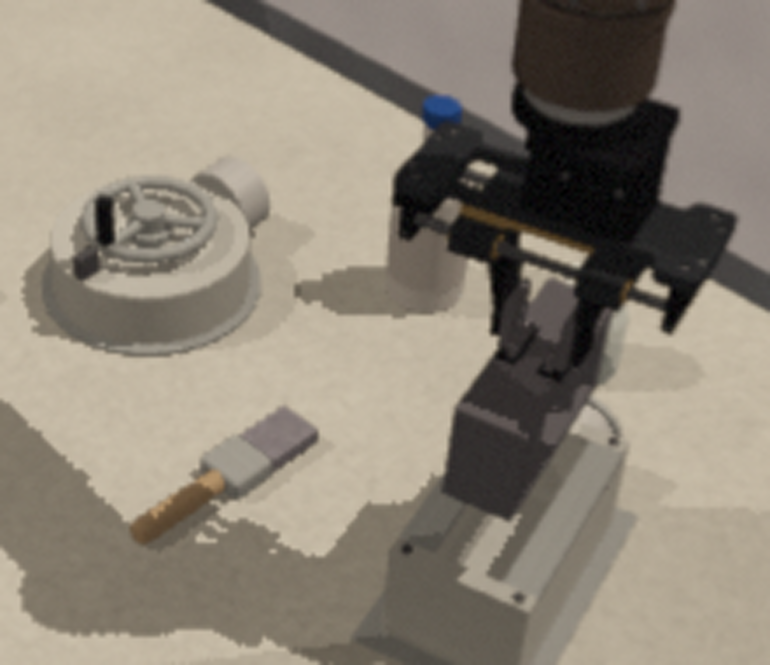

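View pics/wrist9.png

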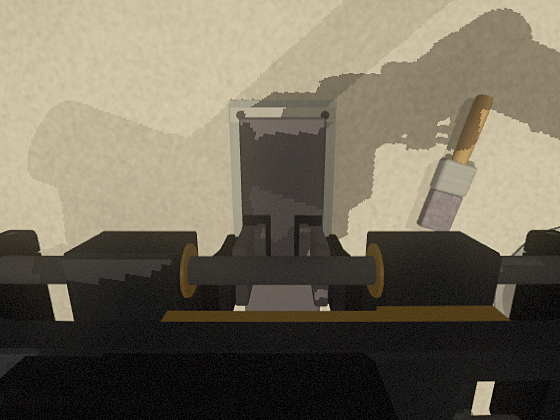

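View pics/t9.png

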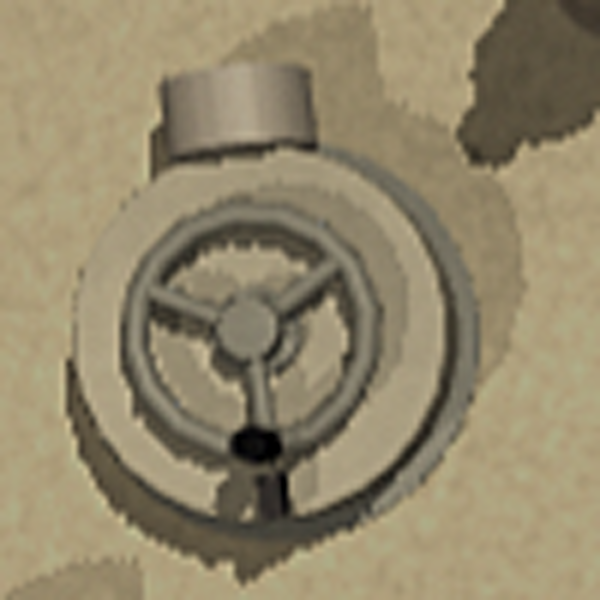

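The cassette is clear of the box and level, and its deck sits at the same place in the wrist view as when it was first gripped. The wheel hasn't moved, and the bottle, jar and brush are untouched. Handing in.

```bash
python3 -c "
from station import r
print(r.finish_job())"
```

```text
the job is handed in; nothing more can be done
None
```

I shut the damper, pinched both filter catches, lifted the cassette out of its box, and handed the job in at about 13.5 s of the 69 s allowed. The hand-in gives no verdict, so what follows is from my own last checks.

- **Damper:** I turned the wheel clockwise with a loosely held grip. The wrist camera put the grip within about 1.5° of the rib. The top camera read 3–4° short, so the two views disagree slightly, but both are inside the 8.6° tolerance. The wheel looked unchanged in the last picture.
- **Cassette:** It rose about 129 mm, which puts its underside near 137 mm by arm travel. It looks level and clear of the box, held still by both tabs with a load of about 3.3 N.
- **Catches:** The finger opening read 43 mm, against 46 mm for fully pinched tabs. I put the difference down to the fingers flexing under the grip. It stayed steady through the lift, and the latch released.
- **Bystanders:** No move went near the bottle, jar or brush. The brush and bottle look unmoved in the last side view; the jar is mostly hidden behind the cassette, and I didn't re-measure any of the three.

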